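Stop the conductor test and put up the bench guard

TASK

Press the wide mushroom-headed stop button all the way down and let go, then push the lowered clear guard of the conductor test rig up by its round front bar, past its balance point, so that it stays raised on its own with the robot clear of it. Only press and push with the fingers: do not grip the bar and do not fling the guard up. Leave the narrow start button and the things lying on the bench alone.

Things in the scene. Friction and masses are not known exactly. Their poses are not given: they have to be found in the camera images.
- stop_top (a point): centre of the top face of the stop button: a black mushroom head 44 mm across and 11 mm thick on a narrower stem, upright on a fixed grey box (72 x 72 mm, 45 mm high, one of two alike boxes). Its top is 71 mm above the bench when released; it is pressed straight down.
- stop (a joint): travel of the stop button: 0 released, 0.006 m fully down. Springs back; begins to yield at about 1.5 N and is fully down at about 5 N.
- start_top (a point): centre of the top face of the start button, which must not be pressed: a plain black pin 20 mm across standing 26 mm proud of the other grey box (same box, same height as the stop button). The two boxes may stand either way round, one left and one right.
- start (a joint): travel of the start button: 0 released, 0.006 m fully down; same spring as the stop button.
- guard_bar (a point): middle of the guard's push bar: round level aluminium bar, 18 mm across, 190 mm long (point y), at the guard's free end nearest the robot, 210 mm up when lowered, open below. From it a 4 mm clear panel between two side bars slopes down (by 30 deg when lowered) to the hinge (point x axis). The side bars rest on posts 50 mm behind the bar, 85 mm off the middle.
- guard_hinge (a point): middle of the guard's level hinge axis, fixed, 100 mm above the bench, 220 mm from the middle of the bar and on the side away from the robot. The steel counterweight (44 mm across, 50 mm long) sits on a short crank behind it. The rig is fixed; it may be turned up to 0.3 rad either way.
- guard (a joint): angle of the guard: 0 lowered (sloping 30 deg, bar 210 mm up), grows as the bar swings up and away from the robot about the hinge, 0.95 fully raised on its stop (nearly upright, bar 319 mm up). Below the balance point at about 0.5 it falls back, above it goes on to the stop by itself and stays. The bar needs a push of about 1 to 2 N; the hinge is damped.
- jar: loose jar, 48 mm across, 60 mm high, upright; origin at the centre of its underside. Not to be moved.
- screwdriver: loose screwdriver, 140 mm long, lying on the bench; not to be moved.
- calculator: loose grey calculator 130 x 75 x 16 mm lying on the bench; origin at the centre of its underside. Not to be moved.
There are look-alikes about, which are no part of the job. What is shaped like the part that bears stop_top but orange is not meant. Leave any green or purple look-alike of the part that bears start_top alone.

How it is judged:
By the outcome, as a careful person would: the job done as asked, in the order asked, and still so for the second after the job is handed in, with the robot touching nothing.
It also fails if it takes over 51 s, if anything falls off the work surface, if the arm or the gripper's body presses on something with over 40 N, if the wrist force passes 120 N, or if a joint passes its speed limit or range.

ROBOT

A 6-joint arm with a two-finger parallel gripper is mounted at the origin on the work surface. World frame = base frame: x ahead of the robot, y to its left, z up, the work surface at z = 0. Lengths are in m, angles in rad, forces in N, time in s.
With the tool pointing down it reaches from about 0.275 to 0.825 m from the base axis. Payload 4.9 kg.
Tool frame: the origin (TCP) lies midway between the tips of the shut fingers; the grasp point (between the pads) lies 19 mm behind it (bot.grip_depth is the distance from the TCP to the grasp point, in m); y points along the fingers, x is the direction in which the jaws open and shut, and the axes are right-handed (so a half turn about y gives the same grasp; the last joint's range is limited). The gripper opens to 85 mm and grips with 20 to 120 N. Pads are 22 mm wide; open, the fingers measure 114 mm over their backs; the gripper's body (76 mm by 85 mm) begins 54 mm behind the grasp point. The pads swing forward as they close: fully open they stand 13 mm farther back than shut.
Start: joints at [-1.283, 0.326, -0.193, 1.052, 0, 1.437], TCP at [0.225, -0.502, 0.231] pointing down, gripper open.
Joint ranges: [-2.65, 2.65], [-0.97, 1.79], [-1.3, 1.35], [-1.93, 2.1], [-1.47, 1.37], [-3.14, 3.14]. Speed limits (rad/s): [2.57, 2.57, 3.14, 3.14, 3.14, 3.14].

INTERFACE

Orientations are given as a unit quaternion [w, x, y, z].
In Python, from cell import bot gives the robot as it stands. Calls block until the motion is done:
- bot.move_pose(position, orientation): joint-space move of the TCP to a pose.
- bot.move_linear(position, speed=0.15, rotation=None, until_force=None): straight line of the TCP; rotation=None keeps the orientation; speed is the mean speed in m/s. With until_force (N) it stops when the force on the tool has changed by that much, and returns True; else False.
- bot.goto_joints(angles): joint-space move.
- bot.set_gripper(opening, grasp_force=None): opening from 0.0 (shut) to 1.0 (fully open); grasp_force is the grip in N (None keeps the last); returns when the fingers have stopped.
- bot.wait(seconds).
- bot.solve_ik(position, orientation): joint angles nearest the present ones, or None.
- bot.camera(name): name is "side" or "top"; returns the picture (400x640x3 uint8, red, green, blue); there is no depth.
- bot.calibration(name): a dict with "mtx" (3x3 intrinsics, pixels), "extrinsics" (4x4, takes a point from world to camera coordinates). Camera axes: x right, y down, z forward; pixel columns grow to the right and rows downward; lengths in m; the calibration is good to about 2 mm. A picture is of the moment at which its call begins. calibration takes no time and is no camera call.
A pose or a line that the arm cannot do raises bot.PlanningError and nothing moves.
- bot.close_job(): hands the job in, once; it reports no verdict.
Trained networks look in the newest picture that a camera, given by its name, has taken for a name from the list of things; names that differ only in an ending like _2 or _b are one class to them, and where a whole thing is asked for, a point or a joint stands for the part that bears it (a point fixed in the world has none). Each returns a list of dicts, best first, with "confidence" (0 to 1); they miss things now and then, are a little off and sometimes report something else, mostly with a low value. They report only what shows in the picture. A call takes as long as a camera call. They do not tell look-alikes from the thing itself.
- bot.search_frame(camera, thing): "bbox" ([left, top, width, height] in pixels, round what is visible of it).
Readings, each from a call of its own:
- bot.read_clock(): time.
- bot.read_joint_positions(): joint angles.
- bot.read_joint_vel(): joint speeds.
- bot.read_joint_efforts(): joint torques, N m.
- bot.read_position(): TCP position.
- bot.read_tool_rot(): TCP orientation.
- bot.read_ft_force(): force on the tool from outside, world axes, zero at the start.
- bot.read_moment(): the same for the moment, N m.
- bot.read_gripper_width(): opening from 0.0 (shut) to 1.0 (fully open).
Only numpy, scipy, OpenCV 4.12 (cv2) and the standard library are available. Lean on these libraries where they do the work, as an engineer would, in place of code of your own. Each camera call takes 0.05 s, during which the arm holds its last target. There are 200 camera calls.

## Working session

There is one attempt and no reset: what is moved stays moved. The work goes in short steps, each a Python script; the robot and the scene stay as the last script left them, time stands still between calls to the robot, and variables do not carry over. Pictures are saved under pics/ and viewed, on a budget of 10 in all, crops included, one or two more only if the job needs it, and the job is handed in when it is done.

```bash
mkdir -p pics; cat > h.py <<'E'
import numpy as np, cv2
from cell import bot
def P(n):
    c=bot.calibration(n); return np.array(c["mtx"])@np.array(c["extrinsics"])[:3]
def tri(a,b):
    return (lambda X:X[:3,0]/X[3,0])(cv2.triangulatePoints(P("top"),P("side"),np.array(a,float).reshape(2,1),np.array(b,float).reshape(2,1)))
def onz(n,px,z):
    M=P(n); A=M[:,[0,1]]; H=np.c_[M[:,0],M[:,1],M[:,2]*z+M[:,3]]
    v=np.linalg.solve(H,[px[0],px[1],1]); return v[:2]/v[2]
def proj(n,X):
    v=P(n)@np.r_[X,1]; return v[:2]/v[2]
E
python3 - <<'E'
from h import *
for n in ("top","side"):
    im=bot.camera(n); cv2.imwrite(f"pics/{n}0.png",im[:,:,::-1])
    E=np.array(bot.calibration(n)["extrinsics"]); print(n,"cam at",(-E[:3,:3].T@E[:3,3]).round(3))
    for t in ("stop_top","start_top","guard_bar","jar","calculator","screwdriver"):
        print(t,[(np.round(d["bbox"]).astype(int).tolist(),round(d["confidence"],2)) for d in bot.search_frame(n,t)][:4])
print(bot.read_clock())
E
```

```text
top cam at [ 0.419 -0.033  1.218]
stop_top [([402, 192, 14, 14], 0.75), ([404, 237, 16, 13], 0.46)]
start_top []
guard_bar [([243, 77, 80, 102], 0.67), ([212, 241, 10, 5], 0.54)]
jar [([250, 218, 24, 18], 0.48)]
calculator [([451, 213, 35, 44], 0.55)]
screwdriver [([317, 229, 44, 18], 0.48)]
side cam at [0.165 0.64  1.015]
stop_top [([386, 177, 17, 17], 0.68)]
start_top [([304, 320, 4, 10], 0.6), ([361, 350, 7, 15], 0.59), ([281, 369, 7, 14], 0.51), ([349, 227, 26, 21], 0.16)]
guard_bar [([201, 175, 103, 60], 0.76), ([306, 319, 4, 11], 0.15)]
jar [([306, 274, 16, 22], 0.71), ([391, 180, 15, 12], 0.66)]
calculator [([384, 148, 43, 25], 0.81), ([197, 178, 108, 54], 0.4)]
screwdriver [([353, 224, 21, 19], 0.67), ([306, 274, 19, 25], 0.5)]
0.7
```

```bash
python3 - <<'E'
import cv2
t=cv2.imread("pics/top0.png"); s=cv2.imread("pics/side0.png")
cv2.imwrite("pics/top_c.png",cv2.resize(t[50:310,190:510],None,fx=2.3,fy=2.3,interpolation=cv2.INTER_CUBIC))
cv2.imwrite("pics/side_c.png",cv2.resize(s[130:400,180:440],None,fx=2.2,fy=2.2,interpolation=cv2.INTER_CUBIC))
E
```

```text
(no output)
```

View pics/top_c.png

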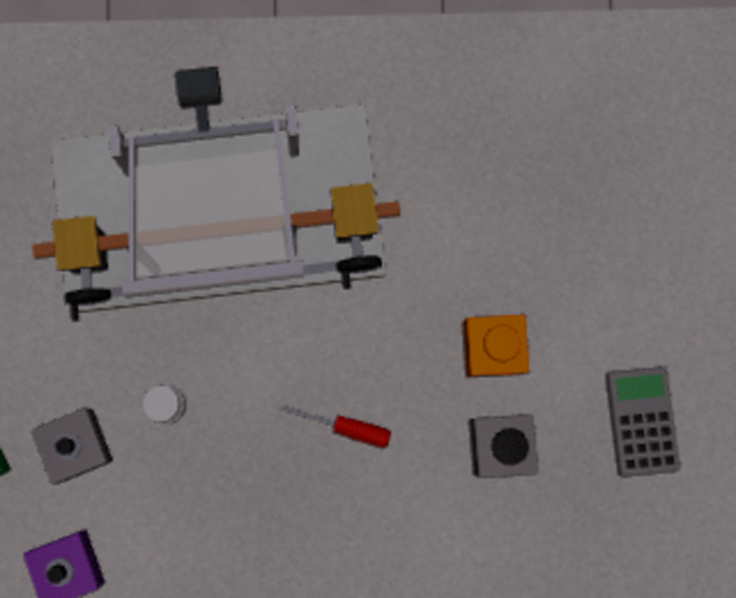

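View pics/side_c.png

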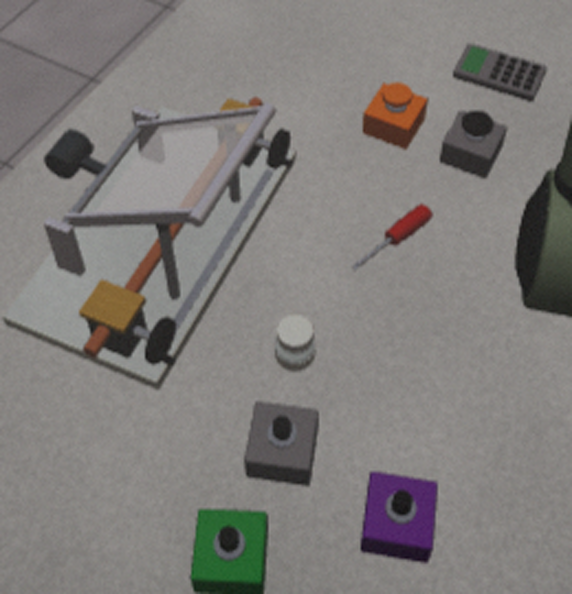

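Images: the stop button is the black mushroom on the grey box, at top ≈(412,244) and side ≈(397,187). The orange twin at top ≈(409,199) is excluded. Start is the pin on the grey box at top ≈(219,244), with green and purple copies near it. The bar runs top (243,175)–(321,166) and side (270,228)–(303,181). Next I'll triangulate these and confirm with an overlay.

```bash
python3 - <<'E'
from h import *
from scipy.spatial.transform import Rotation as R
st=tri((411.7,243.9),(397.3,187.3)); a=tri((243.5,175.2),(269.5,228.2)); b=tri((321.3,166.5),(302.7,180.9))
print("stop",st.round(4),"onz",onz("top",(411.7,243.9),.071).round(4),onz("side",(397.3,187.3),.071).round(4))
print("bar",a.round(4),b.round(4),"len",np.linalg.norm(a-b),"onz",onz("top",(243.5,175.2),.21).round(4),onz("top",(321.3,166.5),.21).round(4),onz("side",(269.5,228.2),.21).round(4),onz("side",(302.7,180.9),.21).round(4))
m=(a+b)/2; d=(a-b)[:2]; d/=np.linalg.norm(d); f=np.array([d[1],-d[0]]); print("mid",m,"fwd",f,"yaw",np.arctan2(f[1],f[0]))
q=bot.read_tool_rot(); print(R.from_quat(np.r_[q[1:],q[0]]).as_matrix().round(2))
m[2]=.21
out=[]
for n,(x0,y0,x1,y1) in {"top":(230,110,430,260),"side":(230,150,430,300)}.items():
    k=3.9 if 0 else 3; im=cv2.imread(f"pics/{n}0.png"); im=cv2.resize(im[y0:y1,x0:x1],None,fx=k,fy=k,interpolation=cv2.INTER_CUBIC)
    dot=lambda X,c:cv2.circle(im,tuple(int(round(v)) for v in (proj(n,X)-[x0,y0]+.5)*k),2,c,-1)
    for t in np.linspace(0,6.28,24): dot([st[0]+.022*np.cos(t),st[1]+.022*np.sin(t),.071],(0,255,255))
    for s in np.linspace(-.095,.095,9): dot([*(m[:2]+s*d),.21],(0,0,255))
    for s in (-.085,0,.085): dot([*(m[:2]+s*d+.1905*f),.1],(0,255,0))
    out.append(im)
cv2.imwrite("pics/ov.png",np.hstack([o[:, :] for o in out])[:,:] if 0 else cv2.resize(np.vstack(out),None,fx=.66,fy=.66,interpolation=cv2.INTER_AREA))
E
```

```text
stop [ 0.3889 -0.2758  0.0575] onz [ 0.3908 -0.2725] [ 0.3844 -0.2635]
bar [0.5639 0.1529 0.218 ] [ 0.5835 -0.0337  0.2024] len 0.18820025472007948 onz [0.5667 0.1551] [ 0.584  -0.0329] [0.5661 0.1475] [ 0.5778 -0.0278]
mid [0.57372013 0.05960549 0.21017885] fwd [0.99449076 0.10482431] yaw 0.10501723338360221
[[ 0.41  0.    0.91]
 [-0.91 -0.    0.41]
 [ 0.   -1.   -0.  ]]
```

View pics/ov.png

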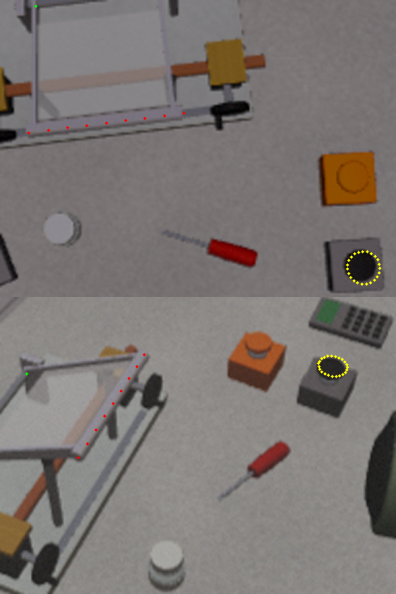

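The overlay fits: red dots lie on the bar, green on the hinge, and the yellow ring is on the grey-box black mushroom. That button is the only black 44 mm head; the orange one is left alone. I'll check IK for the arc, then press.

```bash
cat >> h.py <<'E'
from scipy.spatial.transform import Rotation as R
m=np.array([.5735,.0600,.21]); yaw=.105
f=np.array([np.cos(yaw),np.sin(yaw),0]); u=np.array([0,0,1.]); T=np.radians(55)
d=np.cos(T)*f-np.sin(T)*u; n=np.sin(T)*f+np.cos(T)*u
def rot(s):
    x=s*np.cross(u,f); q=R.from_matrix(np.c_[x,d,np.cross(x,d)]).as_quat(); return np.r_[q[3],q[:3]]
def tcp(th,gap=0):
    a=np.pi/6+th; c=m+.1905*f+[0,0,-.11]-.22*np.cos(a)*f+.22*np.sin(a)*u
    return c-(.020+gap)*n+.015*d
E
python3 - <<'E'
from h import *
for s in (1,-1):
    print(s,[None if (j:=bot.solve_ik(p,rot(s))) is None else np.round(j,2).tolist() for p in (tcp(0,.09)-.04*f+[0,0,.05],tcp(0,.05),tcp(0),tcp(.35),tcp(.7),tcp(.7,.1))])
q=bot.read_tool_rot()
bot.set_gripper(0.0)
bot.move_pose([.39,-.271,.12],q)
im=bot.camera("top"); im2=bot.camera("side")
c=np.hstack([cv2.resize(i,None,fx=4,fy=4,interpolation=cv2.INTER_CUBIC) for i in (im[190:290,365:460],im2[130:230,350:445])])
cv2.imwrite("pics/above.png",c[:,:,::-1]); print(bot.read_clock(),bot.read_position())
E
```

```text
1 [[-0.16, -0.17, -1.11, 0.04, 0.15, -0.22], [-0.11, 0.04, -1.01, -0.09, 0.12, -0.17], [-0.08, 0.06, -0.89, 0.02, 0.11, -0.16], [-0.06, 0.07, -0.7, 0.2, 0.1, -0.14], [-0.04, 0.15, -0.49, 0.32, 0.08, -0.12], [-0.07, 0.06, -0.76, 0.14, 0.1, -0.14]]
-1 [[-0.16, -0.17, -1.11, 0.04, 0.15, 2.92], [-0.11, 0.04, -1.01, -0.09, 0.12, 2.97], [-0.08, 0.06, -0.89, 0.02, 0.11, 2.99], [-0.06, 0.07, -0.7, 0.2, 0.1, 3.0], [-0.04, 0.15, -0.49, 0.32, 0.08, 3.02], [-0.07, 0.06, -0.76, 0.14, 0.1, 3.0]]
2.7333 [ 0.39020843 -0.27264333  0.12059743]
```

View pics/above.png

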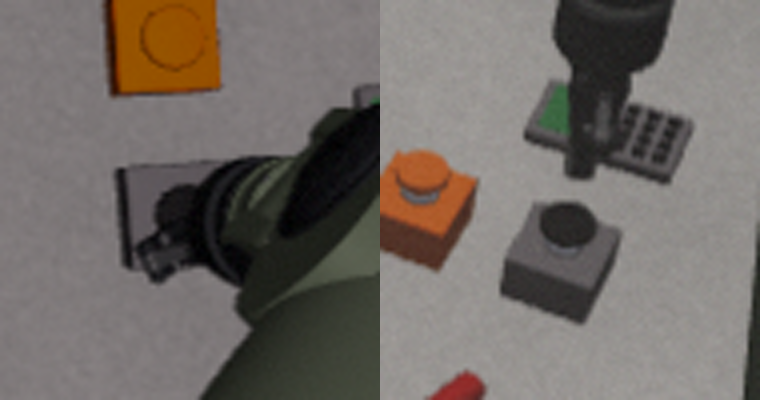

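The side view shows the shut fingertips at about (400,174), just above the black head at (397,186). In the top view the wrist hides most of the head, so I'll check the projection there before pressing.

```bash
python3 - <<'E'
from h import *
p=bot.read_position()
for k in ("top","side"): print(k,"tcp",proj(k,p).round(1),"stop",proj(k,[.389,-.269,.071]).round(1), "knuckle?",proj(k,p+[0,0,.05]).round(1))
t=cv2.imread("pics/top0.png").max(2); s=cv2.imread("pics/side0.png").max(2)
for k,im,(x0,y0,x1,y1) in (("top",t,(398,234,424,254)),("side",s,(385,178,410,197))):
    c=im[y0:y1,x0:x1]; nn,l,st,ce=cv2.connectedComponentsWithStats((c<50).astype(np.uint8)); i=1+np.argmax(st[1:,4]); px=ce[i]+[x0,y0]
    print(k,px,st[i],onz(k,px,.071 if k=="top" else .067))
E
```

```text
top tcp [415.8 244.5] stop [410.4 244.6] knuckle? [420.3 245. ]
side tcp [399.1 173.3] stop [396.6 185.6] knuckle? [401.8 161. ]
top [411.30882353 243.62254902] [  6   2  16  16 204] [ 0.39151623 -0.27149092]
side [396.5 186. ] [  5   3  14  11 116] [ 0.38959709 -0.27126638]
```

Both views agree on (0.3905, -0.2714). Pressing now.

```bash
python3 - <<'E'
from h import *
bot.move_linear([.3905,-.2714,.078],speed=.1); print(bot.read_position(),bot.read_ft_force())
hit=bot.move_linear([.3905,-.2714,.061],speed=.015,until_force=10)
print(hit,bot.read_position(),bot.read_ft_force()); bot.wait(.3); print(bot.read_position(),bot.read_ft_force())
im2=bot.camera("side")
bot.move_linear([.3905,-.2714,.11],speed=.08); bot.wait(.3); im3=bot.camera("side"); print(bot.read_ft_force(),bot.read_clock())
cv2.imwrite("pics/press.png",np.hstack([cv2.resize(i[140:215,355:435],None,fx=4,fy=4,interpolation=cv2.INTER_CUBIC) for i in (im2,im3)])[:,:,::-1])
E
```

```text
[ 0.39042305 -0.27173654  0.07811114] [ 0.82327066 -0.632275    0.64413967]
True [ 0.39062943 -0.27146758  0.06501908] [-1.53382687e+00  3.30856575e-03  5.71780270e+00]
[ 0.3906358  -0.27147516  0.06500843] [-0.84790908  0.58864724  8.04359667]
[-0.18158184  0.03881651  0.04918379] 5.5667
```

View pics/press.png

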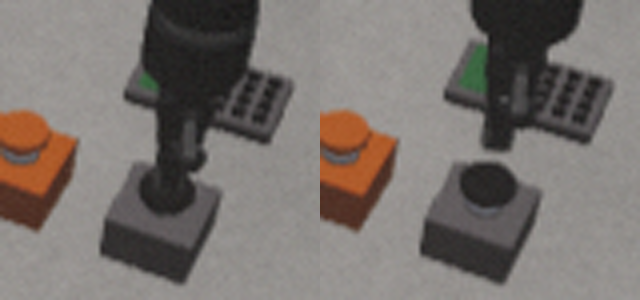

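The button bottomed out: the tip reached z = 0.0650 at 8 N, and the right half of the picture shows it sprung back and free. Now I'll bring the fingers in front of and below the bar and look once.

```bash
python3 - <<'E'
from h import *
p=bot.read_position(); bot.move_linear([.39,-.2714,.28],speed=.2)
bot.move_pose(tcp(0,.09)-.04*f+[0,0,.05],rot(1))
bot.move_linear(tcp(0,.03),speed=.1); print(bot.read_position(),tcp(0,.03),bot.read_ft_force(),bot.read_clock())
a=bot.camera("side")[140:300,190:390]; b=bot.camera("top")[90:250,200:400]
cv2.imwrite("pics/pre.png",cv2.resize(np.hstack([a,b]),None,fx=2,fy=2,interpolation=cv2.INTER_CUBIC)[:,:,::-1])
E
```

```text
[0.54065711 0.05661588 0.1687727 ] [0.54129878 0.05660639 0.1690339 ] [0.29905716 0.25675852 0.31515021] 9.5083
```

View pics/pre.png

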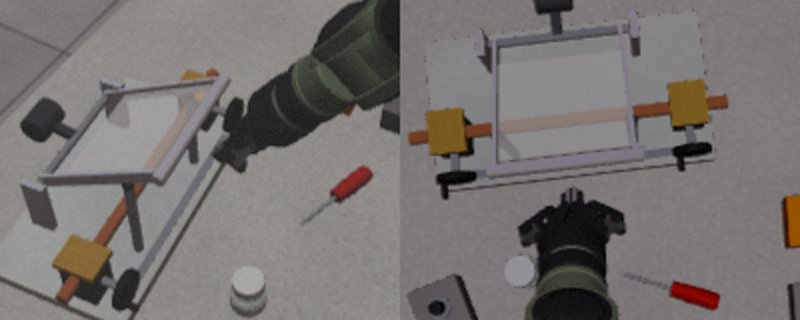

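Side view: the fingertips (~(307,216) in the full image) sit in front of and just below the bar. Top view: they are centred on it, and the hand is clear of the jar. Pushing slowly along the arc.

```bash
python3 - <<'E'
from h import *
bot.move_linear(tcp(0,.004),speed=.05); print(bot.read_ft_force().round(2) if hasattr(bot.read_ft_force(),'round') else bot.read_ft_force())
for th in (.1,.2,.3,.4,.5,.6,.68):
    bot.move_linear(tcp(th),speed=.05); print(th,np.round(bot.read_position(),3),np.round(bot.read_ft_force(),2),round(bot.read_clock(),2))
bot.wait(.5)
a=bot.camera("side")[110:270,190:390]; b=bot.camera("top")[60:220,200:400]
cv2.imwrite("pics/push.png",cv2.resize(np.hstack([a,b]),None,fx=2,fy=2,interpolation=cv2.INTER_CUBIC)[:,:,::-1])
E
```

```text
[0.61 0.6  0.29]
0.1 [0.578 0.06  0.205] [ 0.3   0.14 -0.86] 10.94
0.2 [0.592 0.062 0.222] [-0.19 -0.57 -0.44] 11.53
0.3 [0.607 0.063 0.238] [-0.41 -0.11  0.22] 12.12
0.4 [0.624 0.065 0.252] [-0.52  0.61 -0.27] 12.72
0.5 [0.642 0.067 0.264] [-1.15 -0.5   0.33] 13.31
0.6 [0.661 0.069 0.275] [-0.17  0.3  -1.48] 13.9
0.68 [0.677 0.071 0.282] [-0.02 -0.17 -0.08] 14.4
```

View pics/push.png

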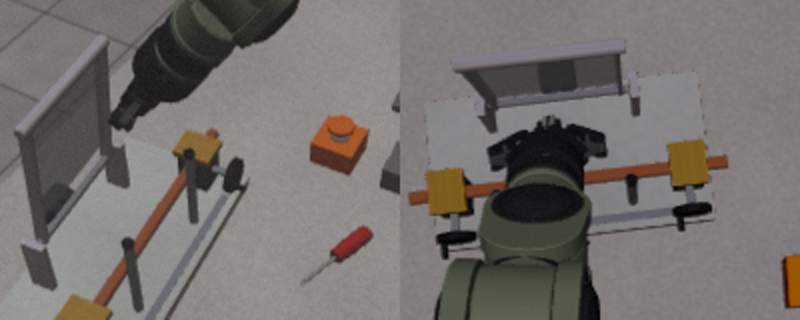

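The guard is upright on its stop, beyond the fingers. Backing straight away, then a final check.

```bash
python3 - <<'E'
from h import *
p=np.array(bot.read_position()); bot.move_linear(p-.22*f+[0,0,.03],speed=.15); bot.wait(1.0)
print(np.round(bot.read_position(),3),np.round(bot.read_ft_force(),2),bot.read_clock())
a=bot.camera("side")[110:400,190:440]; b=bot.camera("top")[60:350,200:490]
cv2.imwrite("pics/end.png",cv2.resize(np.hstack([a,b]),None,fx=1.45,fy=1.45,interpolation=cv2.INTER_CUBIC)[:,:,::-1])
E
```

```text
[0.458 0.048 0.312] [ 0.55 -0.2  -0.64] 17.6333
```

View pics/end.png

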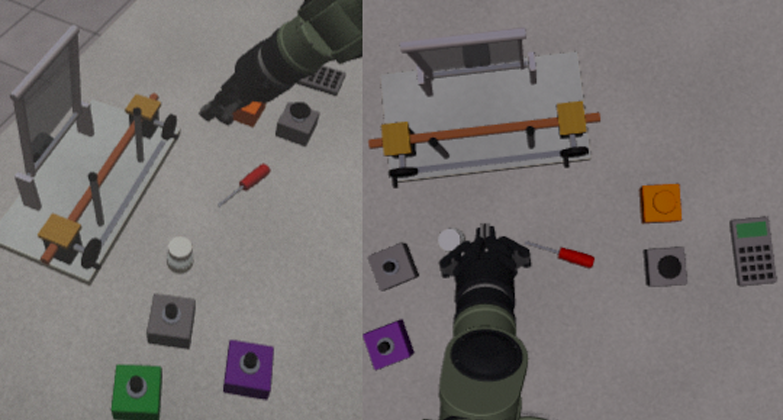

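The guard is still raised, the robot is well clear of it, and the jar, screwdriver, calculator and start button are where they were. Handing in.

```bash
python3 -c "
from cell import bot
bot.close_job()"
```

```text
the job is handed in; nothing more can be done
```

The stop button was pressed and released, then the guard was raised past its balance point, and it stays up on its own. I handed the job in at about 17.6 s on the robot's clock.

- **Stop button:** I pressed the black mushroom on the grey box with the fingers shut. The tip reached z = 0.0650 m, which is the full 6 mm of travel, at about 8 N. After I lifted off, the picture showed the button back up.
- **Guard:** I pushed the bar slowly (0.05 m/s) along its arc with the shut fingers, without gripping it. Readings on the tool stayed under about 2 N. It passed the balance point and went on to its stop.
- **Last check:** One second after I backed the arm 0.22 m away, the guard was still raised and nothing touched the robot. The start button, jar, screwdriver, calculator and look-alikes looked unmoved.
- **One disagreement:** My first hand-picked pixels for the stop button differed by about 9 mm between the two views. Finding the centre of the dark head in each view instead brought them within 2 mm, before I pressed.

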